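# Draw the kit tray home and latch it

### The job

Hook a fingertip behind the far lip of the tray of fittings and draw it towards you, flat on the cart top, in between the two rails until it sits fully home against the steel stop bar; then press the raised hook latch down over its near rim so that the tray is locked. Pull and press gently, without ramming anything: the fittings stay standing in the tray, and the things around are left where they are.

Things in the scene. Friction and masses are not known exactly. Their poses are not given: they have to be found in the camera images.
- dock: Tray dock, fixed to the cart. Origin on the cart top on its centre line; +x points away from the robot, out of its open mouth towards the tray; +y to the left rail. A rigid steel stop bar (172 mm along y, 40 mm high) with two rubber buffers stands across between two rails and stops the tray. It is clamped in slots: the buffers' face is anywhere from x = -16 to +16 mm, NOT measured, found by touch.
- dock_mouth (a point): Middle of the dock's mouth, on the cart top, 69 mm along the dock's x from its origin, same axes. The two aluminium angle rails, 28 mm high, have inner faces at y = +-90 mm (2 mm clearance each side of the tray's walls) up to x = 34 mm from the dock's origin; from there to the mouth they flare outwards by 0.3 rad to y = +-100 mm. A heap of parts starts 35 mm or more behind the tray's far lip.
- latch (a joint): Hook latch at the middle of the stop bar (y = 0): dark steel arm 22 mm wide, 5 mm thick, hinged on a pin along y, 20 mm on the robot's side of the buffers' face, 46 mm above the cart, reaching 58 mm from the pin towards +x. Rad: 0 = fully down (level, locked), grows as lifted, to 0.95; stiff, stays put (about 2 N at its middle moves it). A jaw under it drops just inside the near rim.
- tray: Grey sheet-metal kit tray, open on top, loose, under 1 kg with its fittings; 3 to 8 N slide it. Origin at the middle of its underside. 104 mm along x, 184 mm along y, 37 mm high. Walls 3 mm, outer faces at x = +-48, y = +-88 mm. Starts just outside the dock's mouth, slightly askew, some 90 mm from home; at home its x axis lies along the dock's and its near rim (x = -52 mm) touches the buffers.
- tray_far_lip (a point): Middle of the tray's far lip, on its outer edge: 52 mm along the tray's x from its origin, 34 mm above the cart; same axes. The rim is a 6 mm round bar all round the tray (height 31 to 37 mm), 4 mm proud of the walls. The latch's jaw has 1.7 mm play inside the near rim and draws in a tray up to about 3 mm short; if farther off, it lands on the rim and the latch stays up at about 0.2 rad.
- union: Brass union, 54 x 54 x 48 mm, standing in the tray. Origin at the middle of its underside, z up its axis.
- nipple: Brass hex nipple, 46 x 40 x 52 mm, standing on end in the tray. Origin at the middle of its underside, z up its axis.
- cap: Low brass hex cap, 41 x 47 x 25 mm, standing in the tray. Origin at the middle of its underside, z up its axis.
- solenoid_valve: Bystander: solenoid valve with coil, 48 x 116 x 114 mm, stands to the left of the dock. Origin at the middle of its underside.
- pressure_gauge: Bystander: round pressure gauge lying on its back, 88 x 63 x 24 mm, to the right of the dock. Origin at the middle of its underside.
- seal_tape: Bystander: roll of seal tape lying flat, 61 x 61 x 14 mm, to the right. Origin at the middle of its underside.
- wrench: Bystander: open-ended wrench lying flat, 41 x 210 x 9 mm (long axis its y), to the left. Origin at the middle of its underside.

How it is judged:
By the outcome, as a careful person would: the job done as asked, in the order asked, and still so for the second after the job is handed in, with the robot touching nothing.
It also fails if it takes over 51 s, if anything falls off the work surface, if the arm or the gripper's body presses on something with over 40 N, if the wrist force passes 120 N, or if a joint passes its speed limit or range.

### The arm

A 6-joint arm with a two-finger parallel gripper is mounted at the origin on a cart in front of the work surface, level with it; the furniture and walls round the work are solid. World frame = base frame: x ahead of the robot, y to its left, z up, the work surface at z = 0. Lengths are in m, angles in rad, forces in N, time in s.
With the tool pointing down it reaches from about 0.375 to 0.825 m from the base axis. Payload 5.5 kg.
Tool frame: the origin (TCP) lies at the very end of the fingers, on their centre line; the grasp point (between the pads) lies 19 mm behind it (grip_depth is the distance from the TCP to the grasp point, in m); z points along the fingers, y is the line along which they close (so a half turn about z gives the same grasp; the last joint's range is limited). The gripper opens to 85 mm and grips with 20 to 120 N. Pads are 22 mm wide; open, the fingers measure 114 mm over their backs; the gripper's body (76 mm by 85 mm) begins 54 mm behind the grasp point. The pads swing forward as they close: fully open they stand 13 mm farther back than shut.
Start: joints at [-1.108, 0.314, -0.047, 1.21, 0, 1.571], TCP at [0.268, -0.537, 0.197] pointing down, gripper open.
Joint ranges: [-2.67, 2.67], [-0.69, 1.73], [-1.03, 1.25], [-2.08, 2.16], [-1.42, 1.45], [-3.14, 3.14]. Speed limits (rad/s): [2.39, 2.39, 3.01, 3.14, 3.14, 3.14].

### API

Orientations are given as a rotation vector (axis times angle).
In Python, from plant import * gives the robot as it stands.
- The arm moves only by the tool jog_arm, never from a script. Its argument "rows" is a list of rows, each a list of 3 entries, a list of its own where there are three numbers: the turn, a rotation vector about the world's x, y, z in degrees, then the shift along the world's x, y, z in m, then the closure in counts, from 0 (fully open) to 255 (shut). A call has 1 to 8 rows; each row shifts and turns the commanded pose from where the row before left it; what a row does not reach is not made up. A row lasts 1/8 s, in which the tool goes at most 62.5 mm and 10.7 degrees, less where a joint would pass 70% of its speed; a pose out of reach is approached as far as the arm can. A call is refused whole if a number of a shift passes 0.0625 or a number of a turn 10.7, either way. A call with a gripper value outside its range is refused whole. The fingers move at their own pace and stop on an object; "force" is the grip in N (left out, the last holds). Time passes only in rows, so rows that do not move let the fingers close. It gives the time, the measured TCP pose, the force, the opening and the grip force at its end, in the units of the state.
- sense(): the state, without advancing time (a new reading comes with each control period).
- snapshot(name): name is "scene" or "top" or "wrist"; returns the picture (420x560x3 uint8, red, green, blue); there is no depth.
- camera_params(name): a dict with "mtx" (3x3 intrinsics, pixels), "view" (4x4, takes a point from world to camera coordinates). Camera axes: x right, y down, z forward; pixel columns grow to the right and rows downward; lengths in m; the calibration is good to about 2 mm. A picture is of the moment at which its call begins: read the wrist's pose just before it. camera_params takes no time and is no camera call; for the wrist camera it gives the pose at the moment of the call.
- sign_off(): hands the job in; it is judged then, once.
Trained networks look in the newest picture that a camera, given by its name, has taken for a name from the list of things; names that differ only in an ending like _2 or _b are one class to them, and where a whole thing is asked for, a point or a joint stands for the part that bears it (a point fixed in the world has none). Each returns a list of dicts, best first, with "p" (0 to 1); they miss things now and then, are a little off and sometimes report something else, mostly with a low value. They report only what shows in the picture. A call takes as long as a camera call.
- regions_of(camera, name): "region" (420x560 bool, what is visible of it) and "rect" ([centre column, centre row, width, height] in pixels, round what is visible of it).
- mark_of(camera, name): "location" ([row, column] in pixels: a listed point, or the origin of a listed thing).
The state is a dict: "t": time; "joint_pos": joint angles; "qvel": joint speeds; "effort": joint torques, N m; "ee_pos": TCP position; "ee_rot": TCP orientation; "ft_force": force on the tool from outside, world axes, zero at the start; "torque": the same for the moment, N m; "finger_gap": opening from 0.0 (shut) to 1.0 (fully open); "grip_force": force on a finger pad.
Only numpy, scipy, OpenCV 4.12 (cv2) and the standard library are available. Lean on these libraries where they do the work, as an engineer would, in place of code of your own. Each camera call takes 0.05 s, during which the arm holds its last target. There are 200 camera calls.

## Working session

There is one attempt and no reset: what is moved stays moved. The work goes in short steps, Python scripts to look and compute and a tool call to move; the robot and the scene stay as the last step left them, time stands still between calls to the robot, and variables do not carry over. Pictures are saved under pics/ and viewed, at most 10 in all, crops included, and the job is handed in when it is done.

Besides the shell and the picture viewer there is one more tool, called after "Call:" as name([rows], argument=value, ...), one row to a line, values as JSON. jog_arm: Moves the arm, as the interface text tells. Its arguments: {"type":"object","properties":{"rows":{"type":"array","items":{"type":"array"}},"force":{"type":"number"}},"required":["rows"]}

```bash
mkdir -p pics; cat > h.py <<'E'
from plant import *
import numpy as np, cv2
def ray(cam,r,c,z,P=None):
    P=P or camera_params(cam); K=np.array(P["mtx"]);V=np.array(P["view"])
    d=V[:3,:3].T@np.linalg.inv(K)@np.array([c,r,1.]); o=-V[:3,:3].T@V[:3,3]
    return o+d*(z-o[2])/d[2]
def proj(cam,p):
    P=camera_params(cam); q=np.array(P["view"])[:3]@np.append(p,1); q=np.array(P["mtx"])@q; return q[:2]/q[2]
def save(im,n): cv2.imwrite("pics/"+n,im[:,:,::-1])
E
python3 - <<'E'
from h import *
for c in ["top","scene"]:
    im=snapshot(c); save(im,c+"1.png")
    for n,z in [("dock",0),("dock_mouth",0),("tray",0),("tray_far_lip",.034),("latch",.046),("union",.003),("nipple",.003),("cap",.003)]:
        m=mark_of(c,n)
        for k in m[:2]: print(c,n,round(k["p"],2),np.round(k["location"]),np.round(ray(c,*k["location"],z),3))
print(sense()["t"])
E
```

```text
top dock 0.56 [244. 299.] [ 0.436 -0.108  0.   ]
top tray 0.7 [194. 297.] [ 0.58  -0.098  0.   ]
top tray_far_lip 0.66 [175. 298.] [ 0.626 -0.099  0.034]Traceback (most recent call last):
  File "<stdin>", line 5, in <module>
ValueError: it knows: cap, dock, dock_mouth, nipple, pressure_gauge, seal_tape, solenoid_valve, tray, tray_far_lip, union, wrench
```

View pics/top1.png

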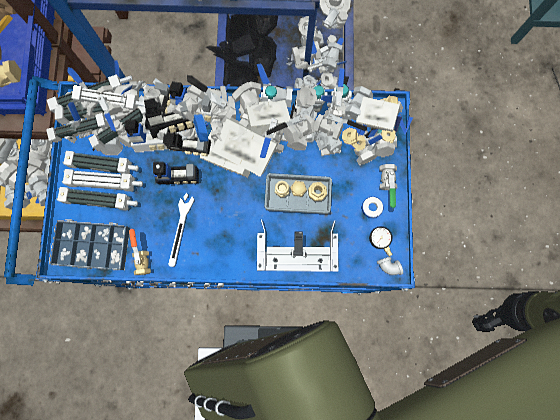

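The top picture shows the tray at cols 265-330, rows 175-213, with the far lip at row 175. The dock is at about (col 299, row 250) with the latch at (299, 243), and the heap starts at about row 170.

```bash
python3 - <<'E'
from h import *
c="scene"
im=snapshot(c); save(im,c+"1.png")
for n,z in [("dock",0),("dock_mouth",0),("tray",0),("tray_far_lip",.034)]:
    for k in mark_of(c,n)[:2]: print(c,n,round(k["p"],2),np.round(k["location"]),np.round(ray(c,*k["location"],z),3))
s=sense();print(s["t"],s["ee_rot"],s["ee_pos"],s["ft_force"])
V=np.array(camera_params("wrist")["view"]);print(np.round(-V[:3,:3].T@V[:3,3],3),np.round(V[:3,:3],2),camera_params("wrist")["mtx"])
V=np.array(camera_params("scene")["view"]);print(np.round(-V[:3,:3].T@V[:3,3],3))
E
```

```text
scene dock 0.62 [227. 318.] [ 0.437 -0.108  0.   ]
scene dock_mouth 0.22 [195. 276.] [ 0.591 -0.115  0.   ]
scene tray 0.56 [202. 277.] [ 0.572 -0.098  0.   ]
scene tray_far_lip 0.81 [182. 262.] [ 0.631 -0.102  0.034]
0.5 [-3.05780287e+00 -7.20446901e-01  4.85880445e-05] [ 0.26783605 -0.53687923  0.19694923] [-0.09327     0.05829573  0.06451657]
[ 0.34  -0.501  0.374] [[ 0.45 -0.89 -0.  ]
 [-0.85 -0.42  0.32]
 [-0.28 -0.14 -0.95]] [[349.9328271    0.         276.77385505]
 [  0.         349.9328271  205.44488657]
 [  0.           0.           1.        ]]
[0.033 0.533 0.988]
```

View pics/scene1.png

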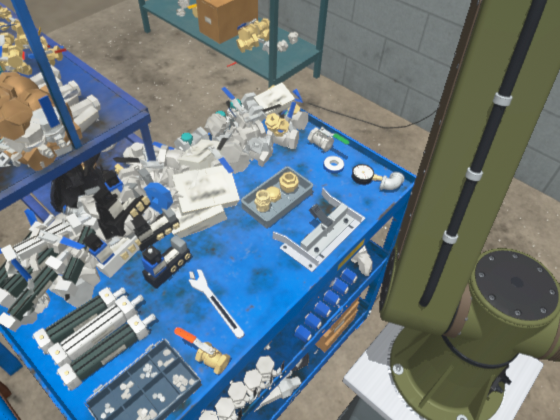

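The scene picture shows the tray at (277, 197), the dock at (320, 228) and the heap lying low behind the tray. I'm moving over the dock for a close look, closing the fingers on the way.

Call:
jog_arm([
  [[0,0,-3.3],[0.0255,0.0545,0.009],255],
  [[0,0,-3.3],[0.0255,0.0545,0.009],255],
  [[0,0,-3.3],[0.0255,0.0545,0.009],255],
  [[0,0,-3.3],[0.0255,0.0545,0.009],255],
  [[0,0,-3.3],[0.0255,0.0545,0.009],255],
  [[0,0,-3.3],[0.0255,0.0545,0.009],255],
  [[0,0,-3.3],[0.0255,0.0545,0.009],255],
  [[0,0,-3.4],[0.0255,0.0545,0.009],255],
], force=40)

```text
t: 1.5
ee_pos: [0.4725, -0.0991, 0.2696]
ee_rot: [3.141, -0.003, 0.002]
ft_force: [0.4, -0.1, -0.7]
finger_gap: -0.006
grip_force: 0.0
```

Call:
jog_arm([
  [[0,0,0],[0,0,0],255],
  [[0,0,0],[0,0,0],255],
])

```text
t: 1.75
ee_pos: [0.4716, -0.101, 0.2689]
ee_rot: [3.141, 0.002, -0.001]
ft_force: [0.7, 0.6, -0.2]
finger_gap: -0.0
grip_force: 0.0
```

```bash
python3 - <<'E'
from h import *
c="wrist"
im=snapshot(c); save(im,"w1.png"); np.save("w1.npy",im)
P=camera_params(c)
for n,z in [("dock",0),("dock_mouth",0),("tray",0),("tray_far_lip",.034),("union",.003),("nipple",.003),("cap",.003)]:
    for k in mark_of(c,n)[:2]: print(c,n,round(k["p"],2),np.round(k["location"]),np.round(ray(c,*k["location"],z),4))
r=regions_of(c,"tray")[0]; m=np.uint8(r["region"])
cs=max(cv2.findContours(m,0,2)[0],key=cv2.contourArea)[:,0]
w=np.array([ray(c,y,x,.034,P)[:2] for x,y in cs]).astype(np.float32)
q=cv2.minAreaRect(w*1000); print(r["p"],q, np.round(cv2.boxPoints(q)))
s=sense();print(s["t"],s["ee_pos"],s["ft_force"],s["finger_gap"])
E
```

```text
wrist dock 0.62 [184. 278.] [ 0.4323 -0.1038  0.    ]
wrist tray 0.95 [ 71. 277.] [ 0.5712 -0.1025  0.    ]
wrist tray_far_lip 0.6 [ 15. 279.] [ 0.6249 -0.1046  0.034 ]
wrist union 0.64 [ 62. 322.] [ 0.5811 -0.155   0.003 ]
wrist nipple 0.9 [ 56. 239.] [ 0.588 -0.058  0.003]
wrist cap 0.83 [ 53. 277.] [ 0.5913 -0.1024  0.003 ]
wrist cap 0.4 [ 59. 238.] [ 0.5848 -0.0562  0.003 ]
0.95 ((572.8080444335938, -101.32828521728516), (185.20596313476562, 104.01097106933594), 87.88632202148438) [[ 517. -192.]
 [ 621. -196.]
 [ 628.  -11.]
 [ 524.   -7.]]
2.2 [ 0.47164939 -0.10147024  0.26897414] [ 0.18808645 -0.60663225 -1.01167152] 0.0037473883212251363
```

View pics/w1.png

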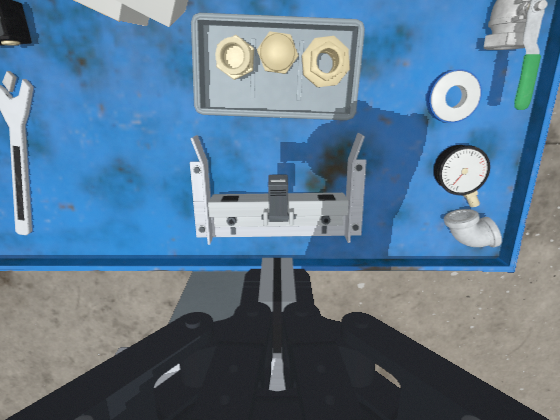

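The wrist view shows the tray upright at cols 193-363, rows 14-118, with a slight yaw. The stop bar is at rows 193-217, the raised latch at (278, 195), and the rails at cols ~200 and ~357 with mouth tips at row ~136. I'm zooming in on the dock.

```bash
python3 - <<'E'
from h import *
im=np.load("w1.npy")[125:250,180:380]; save(cv2.resize(im,None,fx=4,fy=4,interpolation=cv2.INTER_CUBIC),"w1z.png")
E
```

```text
(no output)
```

View pics/w1z.png

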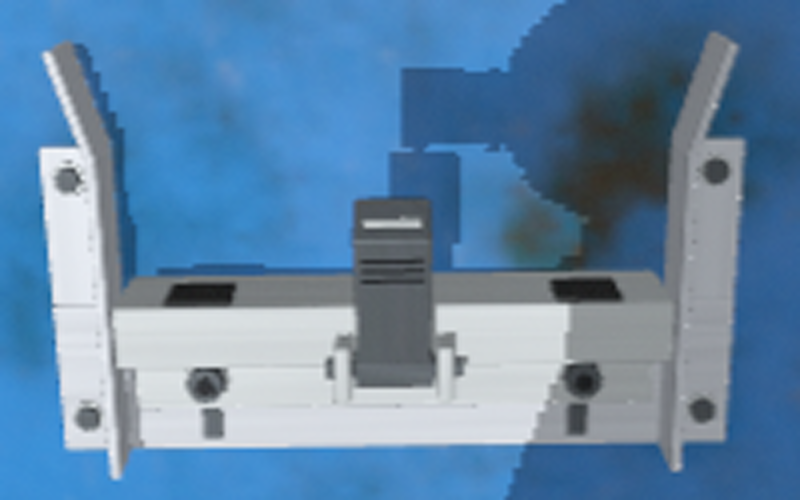

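```bash
python3 - <<'E'
from h import *
def p(x,y,z): return np.round(ray("wrist",125+(y+.5)/4-.5,180+(x+.5)/4-.5,z)*1000,1)
for n,a,b,z in [("tip",(52,48),(728,36),.028),("bend",(106,155),(678,150),.028),("barfront",(120,278),(662,270),.04),("bolts upper flange",(67,180),(716,170),.005),("lower",(88,418),(702,410),.005)]:
    A,B=p(*a,z),p(*b,z); d=A-B; print(n,A,B,(A+B)/2,np.linalg.norm(d),"yaw deg",np.degrees(np.arctan2(-d[0],d[1])))
print("latch root",p(396,375,.046),"tip",p(392,202,.085))
V=np.array(camera_params("wrist")["view"]);print(np.round(V,3))
E
```

```text
tip [498.6  -2.1  28. ] [ 501.9 -201.4   28. ] [ 500.25 -101.75   28.  ] 199.3273187498392 yaw deg 0.9486141286371482
bend [466.5 -15.9  28. ] [ 467.9 -188.9   28. ] [ 467.2 -102.4   28. ] 173.00566464714385 yaw deg 0.46365514658009893
barfront [431.3 -20.2  40. ] [ 433.7 -183.9   40. ] [ 432.5  -102.05   40.  ] 163.71759221293235 yaw deg 0.8399512510639845
bolts upper flange [453.7   1.8   5. ] [ 456.8 -206.3    5. ] [ 455.25 -102.25    5.  ] 208.12308857981137 yaw deg 0.8534540117496024
lower [371.3   0.8   5. ] [ 374.  -207.6    5. ] [ 372.65 -103.4     5.  ] 208.41748966917342 yaw deg 0.7422742320330863
latch root [ 402.2 -103.6   46. ] tip [ 465.6 -102.3   85. ]
[[-0.001 -1.    -0.    -0.101]
 [-0.949  0.001  0.316  0.383]
 [-0.316  0.    -0.949  0.598]
 [ 0.     0.     0.     1.   ]]
```

Dock: yaw ≈ +0.8°, mouth at (0.500, -0.102), origin x ≈ 0.431. Tray: centre (0.572, -0.1015), yaw ≈ -2.1°. I'll half-open the fingers so that two fingertips pull squarely, and tilt the tool slightly so its body stays away from the heap. Before descending I'll look behind the lip.

Call:
jog_arm([
  [[0,-3,0],[0.035,0,-0.01],120],
  [[0,-3,0],[0.035,0,-0.01],120],
  [[0,-2,-1],[0.035,0,-0.01],120],
  [[0,-2,-1],[0.035,0,-0.01],120],
  [[0,0,0],[0,0,0],120],
  [[0,0,0],[0,0,0],120],
])

```text
t: 2.95
ee_pos: [0.6111, -0.101, 0.229]
ee_rot: [3.128, -0.054, 0.272]
ft_force: [-0.1, -0.8, -0.7]
finger_gap: 0.532
grip_force: 0.0
```

```bash
python3 - <<'E'
from h import *
c="wrist"
im=snapshot(c); P=camera_params(c)
for n,z in [("tray",0),("tray_far_lip",.034)]:
    for k in mark_of(c,n)[:1]: print(c,n,round(k["p"],2),np.round(k["location"]),np.round(ray(c,*k["location"],z),4))
r=regions_of(c,"tray")[0]; m=np.uint8(r["region"])
cs=max(cv2.findContours(m,0,2)[0],key=cv2.contourArea)[:,0]
w=np.array([ray(c,y,x,.034,P)[:2] for x,y in cs]).astype(np.float32)
q=cv2.minAreaRect(w*1000); print(r["p"],q, np.round(cv2.boxPoints(q)))
im=im.copy()
for y in (-.16,-.102,-.045):
  for x in (.645,.659,.68):
    u=proj(c,[x,y,0]); cv2.circle(im,tuple(int(v) for v in u),2,(255,0,0),-1)
save(im,"w2.png")
s=sense();print(s["t"],s["ee_pos"],s["ee_rot"],s["ft_force"],s["finger_gap"])
E
```

```text
wrist tray 0.81 [222. 279.] [ 0.5771 -0.1018  0.    ]
wrist tray_far_lip 0.82 [185. 278.] [ 0.6256 -0.103   0.034 ]
0.87 ((572.8875732421875, -99.9758071899414), (185.12538146972656, 105.21324920654297), 87.20234680175781) [[ 516. -190.]
 [ 621. -195.]
 [ 630.  -10.]
 [ 525.   -5.]]
3.15 [ 0.61156904 -0.1010097   0.22964154] [ 3.12711914 -0.05453429  0.2743757 ] [ 0.08294204  0.34093206 -0.65869266] 0.5271047142246472
```

View pics/w2.png

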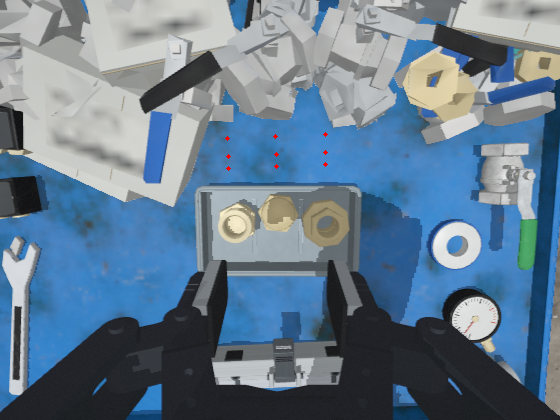

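The picture shows clear cart top behind the lip (red dots, rows 137-167). The heap begins above row 120 and the box corner is at (180, 205), outside the fingers' path. Descending behind the lip.

Call:
jog_arm([
  [[0,0,-0.5],[0.0365,-0.002,0],120],
  [[0,0,0],[0,0,-0.05],120],
  [[0,0,0],[0,0,-0.05],120],
  [[0,0,0],[0,0,-0.05],120],
  [[0,0,0],[0,0,-0.03],120],
  [[0,0,0],[0,0,-0.025],120],
  [[0,0,0],[0,0,-0.0145],120],
  [[0,0,0],[0,0,0],120],
])

```text
t: 4.15
ee_pos: [0.6475, -0.1028, 0.0088]
ee_rot: [3.127, -0.068, 0.271]
ft_force: [-1.1, 0.2, 0.1]
finger_gap: 0.525
grip_force: 0.0
```

Call:
jog_arm([
  [[0,0,0],[-0.003,0,0],120],
  [[0,0,0],[-0.003,0,0],120],
  [[0,0,0],[-0.003,0,0],120],
  [[0,0,0],[-0.003,0,0],120],
  [[0,0,0],[-0.003,0,0],120],
  [[0,0,0],[-0.003,0,0],120],
])

```text
t: 4.9
ee_pos: [0.6301, -0.1028, 0.0095]
ee_rot: [3.126, -0.068, 0.274]
ft_force: [0.7, 0.2, 0.4]
finger_gap: 0.527
grip_force: 0.0
```

Call:
jog_arm([
  [[0,0,0],[-0.003,0,0],120],
  [[0,0,0],[-0.003,0,0],120],
  [[0,0,0],[-0.003,0,0],120],
])

```text
t: 5.28
ee_pos: [0.6212, -0.1029, 0.0095]
ee_rot: [3.126, -0.068, 0.273]
ft_force: [0.0, 0.0, -0.9]
finger_gap: 0.529
grip_force: 0.0
```

```bash
python3 - <<'E'
from h import *
s0=sense()
c="top"
im=snapshot(c); P=camera_params(c)
r=regions_of(c,"tray")[0]
for k in mark_of(c,"tray")[:1]: print(round(k["p"],2),np.round(ray(c,*k["location"],0),4))
c="wrist"; im=snapshot(c); save(im,"w3.png")
for k in mark_of(c,"tray_far_lip")[:1]: print(k["p"],k["location"],np.round(ray(c,*k["location"],0.034),4))
s=sense();print(s["t"],s["ee_pos"],s0["ft_force"],s["ft_force"])
E
```

```text
0.58 [246.6, 273.2] [ 0.6257 -0.1014  0.034 ]
5.525 [ 0.6215087  -0.10288607  0.00957204] [ 0.02273199  0.02634558 -0.87590186] [ 1.26140402  0.18468467 -0.51520372]
```

View pics/w3.png

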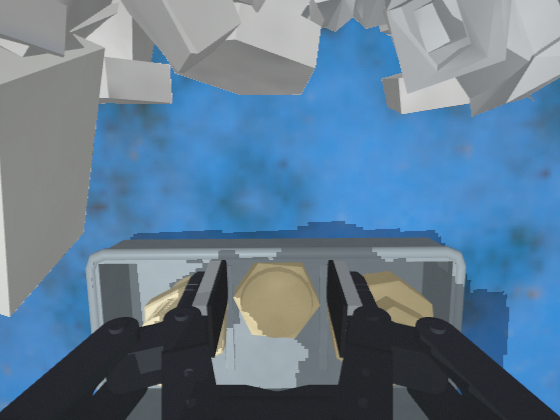

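```bash
python3 - <<'E'
from h import *
s=sense(); 
from scipy.spatial.transform import Rotation as R
M=R.from_rotvec(s["ee_rot"]).as_matrix(); print(np.round(M,3)); t=np.array(s["ee_pos"])
for d in [(0,0,0),(0.011,.03,-.006),(0.011,-.03,-.006),(-.011,.03,-.006),(0.011,.03,-.1)]: print(d,np.round(t+M@d,3),np.round(proj("wrist",t+M@d)))
for z in (.005,.015,.03,.06,.1): print(z,np.round(ray("wrist",262,338,z),3),np.round(ray("wrist",262,215,z),3))
V=np.array(camera_params("wrist")["view"]);print(np.round(-V[:3,:3].T@V[:3,3]-t,3))
E
```

```text
[[ 0.984 -0.043  0.174]
 [-0.043 -0.999 -0.006]
 [ 0.174 -0.001 -0.985]]
(0, 0, 0) [ 0.622 -0.103  0.01 ] [277. 242.]
(0.011, 0.03, -0.006) [ 0.63  -0.133  0.017] [334. 228.]
(0.011, -0.03, -0.006) [ 0.633 -0.073  0.017] [220. 228.]
(-0.011, 0.03, -0.006) [ 0.608 -0.132  0.014] [332. 265.]
(0.011, 0.03, -0.1) [ 0.614 -0.133  0.11 ] [387. 358.]
0.005 [ 0.607 -0.137  0.005] [ 0.61  -0.067  0.005]
0.015 [ 0.611 -0.136  0.015] [ 0.613 -0.069  0.015]
0.03 [ 0.615 -0.133  0.03 ] [ 0.618 -0.072  0.03 ]
0.06 [ 0.625 -0.128  0.06 ] [ 0.627 -0.078  0.06 ]
0.1 [ 0.638 -0.121  0.1  ] [ 0.64  -0.086  0.1  ]
[ 0.048 -0.002  0.188]
```

The wrist view shows the lip unbroken at row ~247, with the fingertips seeming to end at row 262. I need a side view to judge whether they are behind the lip.

```bash
python3 - <<'E'
from h import *
a=snapshot("scene");u=proj("scene",sense()["ee_pos"]);b=snapshot("top");v=proj("top",sense()["ee_pos"]);print(u,v)
def crop(i,p,n):
    x,y=int(p[0]),int(p[1]); return cv2.resize(i[y-n:y+n,x-n:x+n],(400,400),interpolation=cv2.INTER_CUBIC)
save(np.hstack([crop(a,u,55),crop(b,v,45)]),"sc2.png")
E
```

```text
[265.03584311 189.04581611] [298.80299661 178.60405523]
```

View pics/sc2.png

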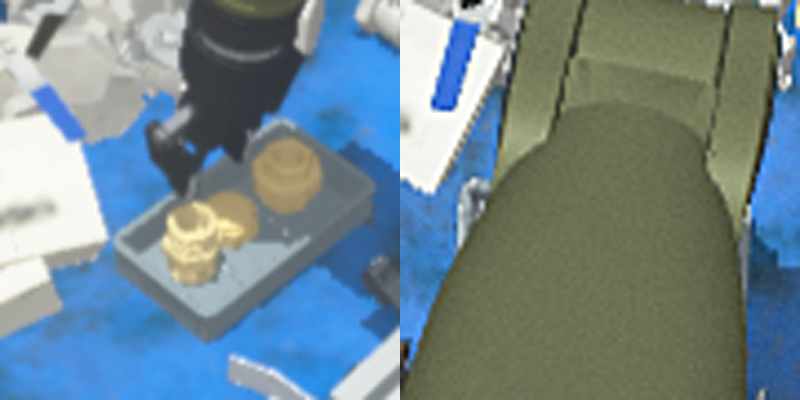

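```bash
python3 - <<'E'
from h import *
for z in (.02,.03,.04,.05,.06,.07,.08): print(z,np.round(ray("scene",187.6,260.9,z),3),np.round(ray("wrist",262,212,z),3))
P=camera_params("wrist");V=np.array(P["view"]);s=sense();print((V@np.append(s["ee_pos"],1))[:3],s["joint_pos"])
E
```

```text
0.02 [ 0.627 -0.092  0.02 ] [ 0.615 -0.068  0.02 ]
0.03 [ 0.621 -0.086  0.03 ] [ 0.618 -0.071  0.03 ]
0.04 [ 0.615 -0.079  0.04 ] [ 0.621 -0.073  0.04 ]
0.05 [ 0.609 -0.073  0.05 ] [ 0.624 -0.075  0.05 ]
0.06 [ 0.603 -0.066  0.06 ] [ 0.627 -0.077  0.06 ]
0.07 [ 0.596 -0.06   0.07 ] [ 0.63  -0.079  0.07 ]
0.08 [ 0.59  -0.053  0.08 ] [ 0.634 -0.081  0.08 ]
[1.56702795e-05 2.03464329e-02 1.93352919e-01] [-0.17829729  0.36800143 -0.45060224  0.57916816  0.02453038  3.00885014]
```

Triangulation puts the fingertips at z ≈ 0.04, just above the lip and well behind the nominal TCP. That explains why there was no contact. I'll back off behind the lip and feel downwards.

Call:
jog_arm([
  [[0,0,0],[0.02,0,0],120],
  [[0,0,0],[0.02,0,0],120],
  [[0,0,0],[0,0,0],120],
])

```text
t: 6.0
ee_pos: [0.6629, -0.1029, 0.0097]
ee_rot: [3.126, -0.067, 0.276]
ft_force: [-0.7, 0.8, 0.4]
finger_gap: 0.531
grip_force: 0.0
```

Call:
jog_arm([
  [[0,0,0],[0,0,-0.0015],120],
  [[0,0,0],[0,0,-0.0015],120],
])

```text
t: 6.25
ee_pos: [0.6603, -0.1028, 0.0061]
ee_rot: [3.127, -0.068, 0.272]
ft_force: [-0.1, 0.1, 0.4]
finger_gap: 0.529
grip_force: 0.0
```

Call:
jog_arm([
  [[0,0,0],[0,0,-0.0015],120],
  [[0,0,0],[0,0,-0.0015],120],
])

```text
t: 6.5
ee_pos: [0.6611, -0.1029, 0.0034]
ee_rot: [3.126, -0.068, 0.273]
ft_force: [0.3, 0.0, -0.8]
finger_gap: 0.528
grip_force: 0.0
```

Call:
jog_arm([
  [[0,0,0],[0,0,-0.0015],120],
  [[0,0,0],[0,0,-0.0015],120],
])

```text
t: 6.75
ee_pos: [0.6614, -0.1029, 0.0004]
ee_rot: [3.126, -0.068, 0.274]
ft_force: [0.3, -0.4, 0.4]
finger_gap: 0.531
grip_force: 0.0
```

Call:
jog_arm([
  [[0,0,0],[0,0,-0.0015],120],
  [[0,0,0],[0,0,-0.0015],120],
])

```text
t: 7.0
ee_pos: [0.6614, -0.1029, -0.0026]
ee_rot: [3.126, -0.068, 0.274]
ft_force: [0.7, -0.5, -0.5]
finger_gap: 0.522
grip_force: 0.0
```

Call:
jog_arm([
  [[0,0,0],[0,0,-0.0015],120],
  [[0,0,0],[0,0,-0.0015],120],
])

```text
t: 7.25
ee_pos: [0.6614, -0.1029, -0.0056]
ee_rot: [3.126, -0.068, 0.273]
ft_force: [-0.6, 0.9, -0.3]
finger_gap: 0.53
grip_force: 0.0
```

Call:
jog_arm([
  [[0,0,0],[0,0,-0.0015],120],
  [[0,0,0],[0,0,-0.0015],120],
])

```text
t: 7.5
ee_pos: [0.6613, -0.1029, -0.0086]
ee_rot: [3.126, -0.068, 0.273]
ft_force: [-0.0, 0.4, 1.1]
finger_gap: 0.53
grip_force: 0.0
```

Call:
jog_arm([
  [[0,0,0],[0,0,-0.0015],120],
  [[0,0,0],[0,0,-0.0015],120],
])

```text
t: 7.75
ee_pos: [0.6614, -0.1029, -0.0116]
ee_rot: [3.126, -0.068, 0.274]
ft_force: [-0.3, -0.3, -0.2]
finger_gap: 0.534
grip_force: 0.0
```

```bash
python3 - <<'E'
from h import *
im=snapshot("wrist").copy(); s=sense(); np.save("w4.npy",im)
a=snapshot("scene");u=proj("scene",s["ee_pos"])
x,y=int(u[0]),int(u[1]); cr=cv2.resize(a[y-55:y+45,x-45:x+45],(360,400),interpolation=cv2.INTER_CUBIC)
save(np.hstack([im[:400,60:500],cr]),"w4.png"); print(s["ft_force"],s["ee_pos"])
E
```

```text
[0.01912332 0.04449825 0.19342079] [ 0.66123472 -0.10282865 -0.01181325]
```

View pics/w4.png

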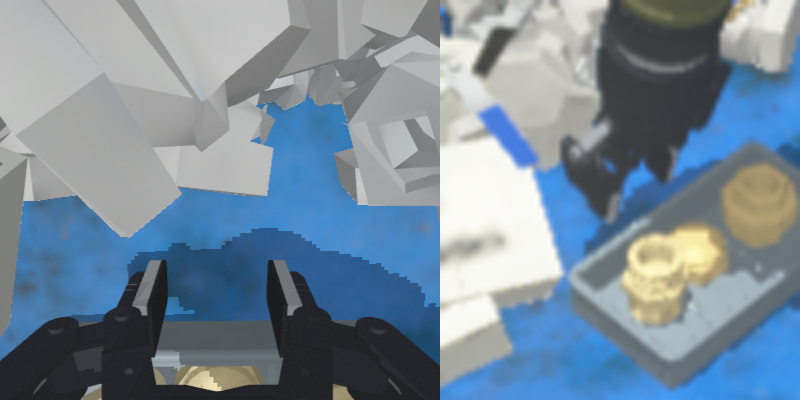

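The tips now overlap the lip in the wrist view (tips at row 262, tray wall from row 320), so they are behind it. I'm triangulating their height.

```bash
python3 - <<'E'
from h import *
s=sense();u=proj("scene",s["ee_pos"]);x=int(u[0])-45+165/4;y=int(u[1])-55+220/4;print(x,y)
for z in (-.005,0,.01,.02,.03,.04): print(z,np.round(ray("scene",y,x,z),3),np.round(ray("wrist",262,215,z),3),np.round(ray("wrist",262,327,z),3))
for r in (320,350,362): print(r,np.round(ray("wrist",r,277,.034),3))
E
```

```text
250.25 186.0
-0.005 [ 0.668 -0.092 -0.005] [ 0.653 -0.069 -0.005] [ 0.651 -0.129 -0.005]
0 [ 0.665 -0.089 -0.   ] [ 0.655 -0.07   0.   ] [ 0.653 -0.129  0.   ]
0.01 [ 0.659 -0.082  0.01 ] [ 0.658 -0.072  0.01 ] [ 0.656 -0.127  0.01 ]
0.02 [ 0.652 -0.076  0.02 ] [ 0.661 -0.074  0.02 ] [ 0.659 -0.126  0.02 ]
0.03 [ 0.646 -0.07   0.03 ] [ 0.664 -0.076  0.03 ] [ 0.662 -0.125  0.03 ]
0.04 [ 0.64  -0.064  0.04 ] [ 0.667 -0.078  0.04 ] [ 0.665 -0.123  0.04 ]
320 [ 0.638 -0.102  0.034]
350 [ 0.624 -0.101  0.034]
362 [ 0.619 -0.101  0.034]
```

Call:
jog_arm([
  [[0,0,0],[0,0,-0.0015],120],
  [[0,0,0],[0,0,-0.0015],120],
  [[0,0,0],[-0.003,0,0],120],
  [[0,0,0],[-0.003,0,0],120],
])

```text
t: 8.35
ee_pos: [0.655, -0.1029, -0.0146]
ee_rot: [3.126, -0.068, 0.273]
ft_force: [-0.0, 0.7, 0.3]
finger_gap: 0.526
grip_force: 0.0
```

Call:
jog_arm([
  [[0,0,0],[-0.003,0,0],120],
  [[0,0,0],[-0.003,0,0],120],
])

```text
t: 8.6
ee_pos: [0.6491, -0.1029, -0.0144]
ee_rot: [3.126, -0.068, 0.274]
ft_force: [-1.2, -0.5, -0.9]
finger_gap: 0.529
grip_force: 0.0
```

Call:
jog_arm([
  [[0,0,0],[-0.003,0,0],120],
  [[0,0,0],[-0.003,0,0],120],
])

```text
t: 8.85
ee_pos: [0.6445, -0.103, -0.014]
ee_rot: [3.126, -0.068, 0.277]
ft_force: [4.4, -0.9, -2.5]
finger_gap: 0.526
grip_force: 1.8
```

Contact: 4.4 N along x. Pulling gently and squaring the tray to the dock as it goes.

Call:
jog_arm([
  [[0,0,0.3],[-0.003,0,0],120],
  [[0,0,0.4],[-0.003,0,0],120],
  [[0,0,0.4],[-0.003,0,0],120],
  [[0,0,0.4],[-0.004,0,0],120],
  [[0,0,0.4],[-0.004,0,0],120],
  [[0,0,0.4],[-0.004,0,0],120],
  [[0,0,0.4],[-0.004,0,0],120],
  [[0,0,0.4],[-0.004,0,0],120],
])

```text
t: 9.85
ee_pos: [0.6149, -0.1029, -0.0141]
ee_rot: [-3.127, -0.018, -0.276]
ft_force: [4.8, 0.5, -0.6]
finger_gap: 0.531
grip_force: 2.4
```

```bash
cat > tr.py <<'E'
from h import *
c="top"; snapshot(c); m=mark_of(c,"tray"); print([np.round(ray(c,*k["location"],0),3) for k in m[:1]])
c="wrist"; im=snapshot(c); P=camera_params(c); np.save("w.npy",im)
m=mark_of(c,"tray_far_lip"); print([(round(k["p"],2),np.round(ray(c,*k["location"],.034),3)) for k in m[:1]])
for n in ("union","nipple","cap"):
    c="wrist"; print(n,[(round(k["p"],2),np.round(ray(c,*k["location"],.003),3)) for k in mark_of(c,n)[:1]])
r=regions_of("wrist","tray")
if r:
    m=np.uint8(r[0]["region"]); row=[]
    for x in range(110,460,10):   # far-lip edge: topmost strong pixel of tray per column
        ys=np.flatnonzero(m[:,x])
        if len(ys): row.append(ray("wrist",ys[0],x,.02)[:2])
    row=np.array(row); k=np.polyfit(row[:,1],row[:,0],1); print("far edge yaw deg",np.degrees(np.arctan(-k[0])),len(row),np.polyval(k,-.1))
s=sense(); print(s["t"],s["ee_pos"],s["ft_force"])
E
python3 tr.py
```

```text
[]
[(0.96, array([ 0.595, -0.103,  0.034]))]
union []
nipple []
cap [(0.68, array([ 0.561, -0.103,  0.003]))]
far edge yaw deg 0.13923684147488075 28 0.5958063588884951
10.25 [ 0.61443233 -0.10294999 -0.01434278] [1.46155155 0.89703035 2.70563851]
```

Call:
jog_arm([
  [[0,0,0.2],[-0.003,0,0],120],
  [[0,0,0],[-0.004,0,0],120],
  [[0,0,0],[-0.004,0,0],120],
  [[0,0,0],[-0.004,0,0],120],
  [[0,0,0],[-0.004,0,0],120],
])

```text
t: 10.88
ee_pos: [0.5961, -0.1031, -0.0143]
ee_rot: [-3.127, -0.023, -0.276]
ft_force: [4.8, -0.4, -0.2]
finger_gap: 0.527
grip_force: 2.7
```

Call:
jog_arm([
  [[0,0,0],[-0.003,0,0],120],
  [[0,0,0],[-0.003,0,0],120],
  [[0,0,0],[-0.003,0,0],120],
  [[0,0,0],[-0.003,0,0],120],
])

```text
t: 11.38
ee_pos: [0.5863, -0.1018, -0.0135]
ee_rot: [-3.124, -0.025, -0.281]
ft_force: [11.6, 5.5, -0.1]
finger_gap: 0.529
grip_force: 5.6
```

Call:
jog_arm([
  [[0,0,0],[-0.003,0,0],120],
  [[0,0,0],[-0.003,0,0],120],
])

```text
t: 11.62
ee_pos: [0.5814, -0.1019, -0.0129]
ee_rot: [-3.125, -0.025, -0.284]
ft_force: [5.0, 0.7, -1.9]
finger_gap: 0.533
grip_force: 2.0
```

Call:
jog_arm([
  [[0,0,0],[-0.003,0.0005,0],120],
  [[0,0,0],[-0.003,0.0005,0],120],
  [[0,0,0],[-0.003,0,0],120],
])

```text
t: 12.0
ee_pos: [0.5714, -0.1022, -0.013]
ee_rot: [-3.127, -0.023, -0.282]
ft_force: [6.4, 0.0, 3.2]
finger_gap: 0.529
grip_force: 4.0
```

Call:
jog_arm([
  [[0,0,0],[-0.002,0,0],120],
  [[0,0,0],[-0.002,0,0],120],
])

```text
t: 12.25
ee_pos: [0.5674, -0.1023, -0.013]
ee_rot: [-3.127, -0.023, -0.282]
ft_force: [7.7, -0.4, 3.1]
finger_gap: 0.532
grip_force: 4.0
```

```bash
python3 tr.py
```

```text
[]
[(0.76, array([ 0.546, -0.102,  0.034]))]
union [(0.36, array([ 0.533, -0.101,  0.003]))]
nipple []
cap [(0.7, array([ 0.513, -0.103,  0.003]))]
far edge yaw deg 0.1495171014097306 29 0.5484385029426824
12.65 [ 0.56716713 -0.10230606 -0.01301714] [ 6.5987057  -0.25678207  3.54622691]
```

Call:
jog_arm([
  [[0,0,0],[-0.0015,0,0],120],
  [[0,0,0],[-0.0015,0,0],120],
])

```text
t: 12.9
ee_pos: [0.5644, -0.1023, -0.013]
ee_rot: [-3.127, -0.023, -0.282]
ft_force: [7.4, 0.1, 3.4]
finger_gap: 0.527
grip_force: 4.0
```

Call:
jog_arm([
  [[0,0,0],[-0.0015,0,0],120],
  [[0,0,0],[-0.0015,0,0],120],
])

```text
t: 13.15
ee_pos: [0.5615, -0.1023, -0.013]
ee_rot: [-3.127, -0.023, -0.282]
ft_force: [7.5, -0.1, 4.1]
finger_gap: 0.528
grip_force: 4.0
```

Call:
jog_arm([
  [[0,0,0],[-0.0015,0,0],120],
  [[0,0,0],[-0.0015,0,0],120],
])

```text
t: 13.4
ee_pos: [0.5585, -0.1023, -0.013]
ee_rot: [-3.127, -0.023, -0.282]
ft_force: [7.6, 0.4, 2.6]
finger_gap: 0.529
grip_force: 4.0
```

Call:
jog_arm([
  [[0,0,0],[-0.001,0,0],120],
  [[0,0,0],[-0.001,0,0],120],
])

```text
t: 13.65
ee_pos: [0.5565, -0.1023, -0.013]
ee_rot: [-3.127, -0.023, -0.282]
ft_force: [8.0, 0.8, 4.0]
finger_gap: 0.531
grip_force: 4.0
```

Call:
jog_arm([
  [[0,0,0],[-0.001,0,0],120],
  [[0,0,0],[-0.001,0,0],120],
])

```text
t: 13.9
ee_pos: [0.5545, -0.1024, -0.013]
ee_rot: [-3.127, -0.023, -0.282]
ft_force: [6.8, 0.3, 2.0]
finger_gap: 0.533
grip_force: 4.0
```

Call:
jog_arm([
  [[0,0,0],[-0.001,0,0],120],
  [[0,0,0],[-0.001,0,0],120],
])

```text
t: 14.15
ee_pos: [0.5525, -0.1024, -0.013]
ee_rot: [-3.127, -0.023, -0.282]
ft_force: [7.8, 0.3, 3.0]
finger_gap: 0.53
grip_force: 4.0
```

Call:
jog_arm([
  [[0,0,0],[-0.001,0,0],120],
  [[0,0,0],[-0.001,0,0],120],
])

```text
t: 14.4
ee_pos: [0.5505, -0.1023, -0.013]
ee_rot: [-3.127, -0.023, -0.282]
ft_force: [7.8, -0.2, 3.0]
finger_gap: 0.526
grip_force: 4.0
```

Call:
jog_arm([
  [[0,0,0],[-0.001,0,0],120],
  [[0,0,0],[-0.001,0,0],120],
])

```text
t: 14.65
ee_pos: [0.5489, -0.1023, -0.0128]
ee_rot: [-3.127, -0.023, -0.283]
ft_force: [11.9, -0.2, -0.4]
finger_gap: 0.531
grip_force: 5.1
```

Call:
jog_arm([
  [[0,0,0],[-0.001,0,0],120],
  [[0,0,0],[-0.001,0,0],120],
])

```text
t: 14.9
ee_pos: [0.5488, -0.1023, -0.0125]
ee_rot: [-3.126, -0.023, -0.287]
ft_force: [16.9, 0.7, -5.0]
finger_gap: 0.531
grip_force: 7.4
```

The position has stopped at x ≈ 0.549 while the force climbs to 17 N, so the tray is against the buffers. One light extra pull to seat it, then I'll ease off and back away.

Call:
jog_arm([
  [[0,0,0],[-0.001,0,0],120],
  [[0,0,0],[0,0,0],120],
])

```text
t: 15.15
ee_pos: [0.5489, -0.1023, -0.012]
ee_rot: [-3.126, -0.024, -0.29]
ft_force: [17.1, 1.0, -4.1]
finger_gap: 0.526
grip_force: 7.6
```

Call:
jog_arm([
  [[0,0,0],[0.003,0,0],120],
  [[0,0,0],[0.004,0,0],120],
  [[0,0,0],[0.008,0,0],120],
  [[0,0,0],[0,0,0.03],120],
  [[0,0,0],[0,0,0.05],120],
  [[0,0,0],[-0.04,0,0.055],255],
  [[0,2.5,0],[-0.06,0,0.055],255],
  [[0,2.5,0],[-0.06,0,0.055],255],
])

```text
t: 16.15
ee_pos: [0.4257, -0.1016, 0.2012]
ee_rot: [-3.135, -0.022, -0.131]
ft_force: [0.1, -1.2, 0.0]
finger_gap: -0.0
grip_force: 0.0
```

Call:
jog_arm([
  [[0,5,0],[-0.025,0,0.02],255],
  [[0,0,0],[0,0,0],255],
  [[0,0,0],[0,0,0],255],
])

```text
t: 16.52
ee_pos: [0.4033, -0.1017, 0.2191]
ee_rot: [-3.137, -0.022, 0.001]
ft_force: [0.2, -0.4, -0.3]
finger_gap: 0.001
grip_force: 0.0
```

```bash
python3 - <<'E'
from h import *
c="wrist"; s=sense(); im=snapshot(c)
for n,z in [("tray",0),("tray_far_lip",.034),("dock",0)]:
    for k in mark_of(c,n)[:1]: print(n,round(k["p"],2),np.round(k["location"]),np.round(ray(c,*k["location"],z),4))
np.save("w5.npy",im); save(im,"w5.png")
print(s["t"],s["ee_pos"],s["ee_rot"],s["ft_force"],s["finger_gap"])
E
```

```text
tray 0.73 [ 97. 281.] [ 0.4747 -0.1042  0.    ]
tray_far_lip 0.84 [ 40. 280.] [ 0.5266 -0.1026  0.034 ]
dock 0.57 [138. 277.] [ 0.4312 -0.1006  0.    ]
16.525 [ 0.40333671 -0.10172747  0.21906272] [-3.13741566e+00 -2.17991634e-02  1.28151873e-03] [ 0.24703492 -0.35771444 -0.34985524] 0.0009347957699384494
```

View pics/w5.png

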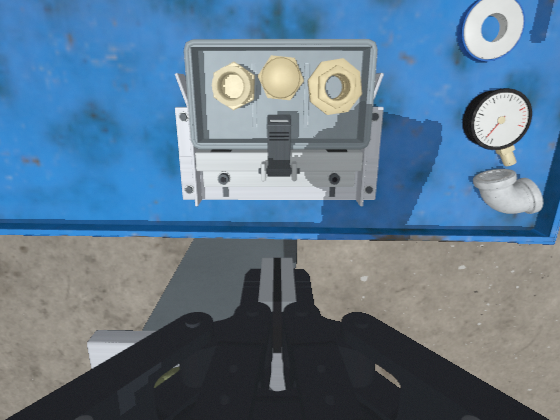

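The tray is home: its near rim (row ~150) lies against the bar, the far lip is at x ≈ 0.528, and all three fittings are standing. The latch is up at (279, 140). The pin should be at x ≈ 0.404, so I'm moving the closed fingertips above the arm and pressing down along its arc.

Call:
jog_arm([
  [[0,0,0],[0.01,-0.0005,-0.04],255],
  [[0,0,0],[0.011,-0.0005,-0.045],255],
  [[0,0,0],[0,0,-0.025],255],
  [[0,0,0],[0,0,0],255],
])

```text
t: 17.23
ee_pos: [0.4222, -0.1022, 0.1083]
ee_rot: [-3.137, -0.022, 0.008]
ft_force: [0.2, 0.1, -0.1]
finger_gap: 0.004
grip_force: 0.0
```

Call:
jog_arm([
  [[0,0,0],[0.0005,0,-0.004],255],
  [[0,0,0],[0.0005,0,-0.004],255],
  [[0,0,0],[0.0005,0,-0.004],255],
])

```text
t: 17.6
ee_pos: [0.4267, -0.1031, 0.0991]
ee_rot: [-3.138, -0.022, -0.002]
ft_force: [0.1, 0.4, -0.0]
finger_gap: -0.002
grip_force: 0.0
```

Call:
jog_arm([
  [[0,0,0],[0.001,0,-0.004],255],
  [[0,0,0],[0.001,0,-0.004],255],
  [[0,0,0],[0.001,0,-0.004],255],
])

```text
t: 17.98
ee_pos: [0.429, -0.1029, 0.0863]
ee_rot: [-3.138, -0.022, 0.0]
ft_force: [0.3, -0.0, 0.4]
finger_gap: -0.0
grip_force: 0.0
```

Call:
jog_arm([
  [[0,0,0],[0.001,0,-0.004],255],
  [[0,0,0],[0.001,0,-0.004],255],
  [[0,0,0],[0.001,0,-0.004],255],
])

```text
t: 18.35
ee_pos: [0.432, -0.1029, 0.0742]
ee_rot: [-3.138, -0.022, 0.0]
ft_force: [0.1, -0.1, 0.4]
finger_gap: -0.0
grip_force: 0.0
```

Call:
jog_arm([
  [[0,0,0],[0.0015,0,-0.004],255],
  [[0,0,0],[0.0015,0,-0.004],255],
])

```text
t: 18.6
ee_pos: [0.4351, -0.1029, 0.0662]
ee_rot: [-3.138, -0.022, 0.0]
ft_force: [0.1, 0.4, 0.7]
finger_gap: -0.0
grip_force: 0.0
```

Call:
jog_arm([
  [[0,0,0],[0.001,0,-0.003],255],
  [[0,0,0],[0.001,0,-0.003],255],
])

```text
t: 18.85
ee_pos: [0.4371, -0.1029, 0.0603]
ee_rot: [-3.138, -0.022, 0.0]
ft_force: [-0.5, 0.7, 0.3]
finger_gap: 0.002
grip_force: 0.0
```

Call:
jog_arm([
  [[0,0,0],[0,0,-0.003],255],
  [[0,0,0],[0,0,-0.003],255],
])

```text
t: 19.1
ee_pos: [0.4369, -0.1029, 0.0543]
ee_rot: [-3.138, -0.022, 0.0]
ft_force: [0.4, -0.5, 0.3]
finger_gap: 0.0
grip_force: 0.0
```

Call:
jog_arm([
  [[0,0,0],[0,0,-0.003],255],
  [[0,0,0],[0,0,-0.003],255],
])

```text
t: 19.35
ee_pos: [0.4369, -0.1029, 0.0483]
ee_rot: [-3.138, -0.022, 0.0]
ft_force: [0.1, -0.4, -0.5]
finger_gap: -0.001
grip_force: 0.0
```

Call:
jog_arm([
  [[0,0,0],[0,0,-0.002],255],
  [[0,0,0],[0,0,-0.002],255],
])

```text
t: 19.6
ee_pos: [0.4369, -0.1029, 0.0444]
ee_rot: [-3.138, -0.022, 0.0]
ft_force: [-0.7, 0.9, 0.1]
finger_gap: -0.002
grip_force: 0.0
```

```bash
python3 - <<'E'
from h import *
s=sense(); a=snapshot("scene"); b=snapshot("wrist"); u=proj("scene",s["ee_pos"]); w=proj("wrist",s["ee_pos"]); print(u,w)
x,y=int(u[0]),int(u[1]); cr=cv2.resize(a[y-55:y+45,x-45:x+45],(360,400),interpolation=cv2.INTER_CUBIC)
save(np.hstack([b[:400,60:500],cr]),"w6.png"); print(x,y)
V=np.array(camera_params("wrist")["view"]);K=np.array(camera_params("wrist")["mtx"])
# latch angle from w5: rebuild that camera by translation only (same orientation)
V5=V.copy(); o=-V[:3,:3].T@V[:3,3]+np.array([.4033,-.1017,.2191])-s["ee_pos"]; V5[:3,3]=-V[:3,:3]@o
for th in (.2,.4,.6,.8,.95):
    for f in (.404,):
        q=V5[:3]@np.array([f+.058*np.cos(th)-.0025*np.sin(th),-.103,.046+.058*np.sin(th),1]); q=K@q; print(th,np.round(q[:2]/q[2]))
q=K@(V5[:3]@np.array([.404,-.103,.046,1]));print("pin",q[:2]/q[2])
E
```

```text
[317.93876081 217.53913015] [276.92980787 242.19176256]
317 217
0.2 [280. 115.]
0.4 [280. 120.]
0.6 [280. 128.]
0.8 [280. 138.]
0.95 [279. 147.]
pin [278.77520813 170.98821603]
```

View pics/w6.png

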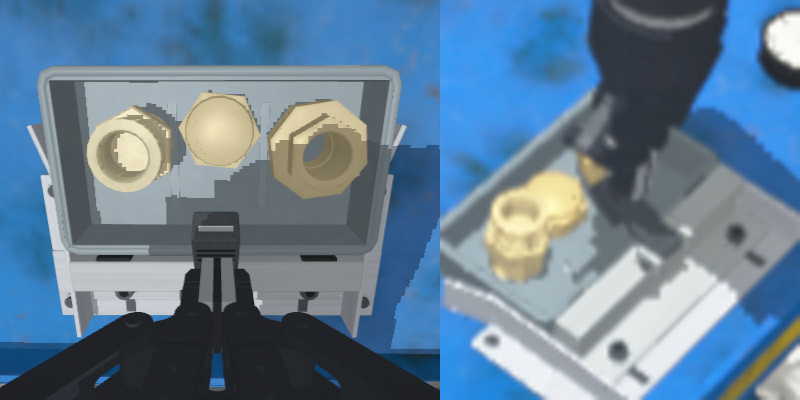

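The wrist view shows the latch tip still raised at row ~215-240, with the fingertips at row ~260 directly above its arm and not yet touching; the fittings are standing. I'll move slightly forward and keep descending by touch.

Call:
jog_arm([
  [[0,0,0],[0.003,0,0],255],
  [[0,0,0],[0.003,0,0],255],
  [[0,0,0],[0,0,-0.003],255],
  [[0,0,0],[0,0,-0.003],255],
])

```text
t: 20.2
ee_pos: [0.4432, -0.1029, 0.0384]
ee_rot: [-3.138, -0.022, -0.0]
ft_force: [-0.1, 0.2, 1.1]
finger_gap: -0.0
grip_force: 0.4
```

Call:
jog_arm([
  [[0,0,0],[0,0,-0.002],255],
  [[0,0,0],[0,0,-0.002],255],
])

```text
t: 20.45
ee_pos: [0.443, -0.1029, 0.0344]
ee_rot: [-3.138, -0.022, -0.0]
ft_force: [0.4, 0.2, -0.1]
finger_gap: 0.002
grip_force: 0.4
```

Call:
jog_arm([
  [[0,0,0],[0,0,-0.002],255],
  [[0,0,0],[0,0,-0.002],255],
])

```text
t: 20.7
ee_pos: [0.443, -0.1029, 0.0304]
ee_rot: [-3.138, -0.022, -0.0]
ft_force: [-0.2, 0.3, 1.6]
finger_gap: -0.002
grip_force: 0.4
```

Call:
jog_arm([
  [[0,0,0],[0,0,-0.0015],255],
  [[0,0,0],[0,0,-0.0015],255],
])

```text
t: 20.95
ee_pos: [0.443, -0.1029, 0.0274]
ee_rot: [-3.138, -0.022, -0.0]
ft_force: [0.4, -0.3, 1.4]
finger_gap: -0.001
grip_force: 0.5
```

Call:
jog_arm([
  [[0,0,0],[0,0,-0.0015],255],
  [[0,0,0],[0,0,-0.0015],255],
])

```text
t: 21.2
ee_pos: [0.443, -0.1029, 0.0244]
ee_rot: [-3.138, -0.022, -0.0]
ft_force: [1.0, -0.5, -0.2]
finger_gap: -0.002
grip_force: 0.5
```

Call:
jog_arm([
  [[0,0,0],[0,0,-0.0015],255],
  [[0,0,0],[0,0,-0.0015],255],
])

```text
t: 21.45
ee_pos: [0.443, -0.1029, 0.0215]
ee_rot: [-3.138, -0.022, -0.0]
ft_force: [1.4, -0.6, 1.3]
finger_gap: 0.0
grip_force: 0.5
```

Call:
jog_arm([
  [[0,0,0],[0,0,-0.001],255],
  [[0,0,0],[0,0,-0.001],255],
])

```text
t: 21.7
ee_pos: [0.4431, -0.1029, 0.0195]
ee_rot: [-3.138, -0.022, -0.0]
ft_force: [0.8, -0.5, 0.3]
finger_gap: -0.002
grip_force: 0.5
```

Call:
jog_arm([
  [[0,0,0],[0,0,-0.001],255],
  [[0,0,0],[0,0,-0.001],255],
])

```text
t: 21.95
ee_pos: [0.443, -0.1029, 0.0175]
ee_rot: [-3.138, -0.022, -0.0]
ft_force: [-0.0, -0.3, 0.6]
finger_gap: 0.001
grip_force: 0.5
```

Call:
jog_arm([
  [[0,0,0],[0,0,-0.001],255],
  [[0,0,0],[0,0,-0.001],255],
])

```text
t: 22.2
ee_pos: [0.443, -0.1029, 0.0155]
ee_rot: [-3.138, -0.022, -0.0]
ft_force: [0.9, 0.5, 1.0]
finger_gap: -0.001
grip_force: 0.5
```

Call:
jog_arm([
  [[0,0,0],[0,0,-0.001],255],
  [[0,0,0],[0,0,-0.001],255],
])

```text
t: 22.45
ee_pos: [0.4431, -0.1029, 0.0139]
ee_rot: [-3.138, -0.022, -0.0]
ft_force: [-3.1, 0.3, 15.1]
finger_gap: 0.002
grip_force: 7.6
```

Call:
jog_arm([
  [[0,0,0],[0,0,-0.001],255],
  [[0,0,0],[0,0,-0.001],255],
])

```text
t: 22.7
ee_pos: [0.4432, -0.103, 0.0135]
ee_rot: [-3.138, -0.022, -0.001]
ft_force: [-9.8, 1.7, 35.9]
finger_gap: 0.003
grip_force: 17.7
```

Call:
jog_arm([
  [[0,0,0],[0,0,-0.001],255],
  [[0,0,0],[0,0,-0.001],255],
])

```text
t: 22.95
ee_pos: [0.4433, -0.103, 0.0131]
ee_rot: [-3.138, -0.022, -0.002]
ft_force: [-16.5, 3.7, 55.5]
finger_gap: -0.001
grip_force: 27.8
```

```bash
python3 - <<'E'
from h import *
s=sense(); b=snapshot("wrist"); g=cv2.cvtColor(b,cv2.COLOR_RGB2GRAY); np.save("w7.npy",b)
print(s["ft_force"],s["ee_pos"]); print("latch col 300 / 278 grey rows 180..300:"); print(g[180:300:3,278]); print(g[180:300:3,262])
for x,th in [(.404,0),(.404,.2),(.404,.4)]:
    print(th,[np.round(proj("wrist",[x+.058*np.cos(th)-h*np.sin(th),-.103,.046+.058*np.sin(th)+h*np.cos(th)])) for h in (.0025,-.0025,-.015)])
E
```

```text
[-16.53787802   3.6641521   55.53402951] [ 0.44334421 -0.10303126  0.01313863]
latch col 300 / 278 grey rows 180..300:
[193 188 188 186 174 107 105 106 106 104 106 105 107 107  80  53 114  53
  57  64  64  64  65  62  30  63  30  32  29  32  30  30  32  29  30  30
  30  31  31  30]
[192 191 185 196 167 166 168 166 167 165 164 164 106 106  79  52 113  53
  57  64  64  64  63  64  29  65  99 104 111 114 114 114 114 114 114 114
 113 113 113 113]
0 [array([277., 237.]), array([277., 232.]), array([277., 222.])]
0.2 [array([277., 252.]), array([277., 244.]), array([277., 228.])]
0.4 [array([277., 273.]), array([277., 263.]), array([277., 240.])]
```

The latch has hit its hard stop, and the image rows match θ ≈ 0 (top edge at row 237, as predicted). Easing off and checking from above.

Call:
jog_arm([
  [[0,0,0],[0,0,0.003],255],
  [[0,0,0],[0,0,0.004],255],
  [[0,0,0],[0,0,0.03],255],
  [[0,0,0],[-0.01,0,0.055],255],
  [[0,0,0],[-0.015,0,0.06],255],
  [[0,0,0],[-0.015,0,0.054],255],
  [[0,0,0],[0,0,0],255],
  [[0,0,0],[0,0,0],255],
])

```text
t: 24.0
ee_pos: [0.4027, -0.1029, 0.215]
ee_rot: [-3.138, -0.022, 0.001]
ft_force: [1.1, 0.7, -0.3]
finger_gap: -0.004
grip_force: 0.0
```

```bash
python3 - <<'E'
from h import *
s=sense(); c="wrist"; b=snapshot(c); g=cv2.cvtColor(b,cv2.COLOR_RGB2GRAY); save(b,"w8.png")
print(s["t"],s["ft_force"],s["ee_pos"]); print(list(enumerate(g[:,280]))[95:185:2])
for th in (0,.1,.2,.5): print(th,[np.round(proj(c,[.404+.058*np.cos(th)-h*np.sin(th),-.103,.046+.058*np.sin(th)+h*np.cos(th)])) for h in (.0025,-.0025,-.015)])
for n,z in [("tray",0),("tray_far_lip",.034),("union",.003),("nipple",.003),("cap",.003)]:
    for k in mark_of(c,n)[:1]: print(n,round(k["p"],2),np.round(k["location"]),np.round(ray(c,*k["location"],z),4))
E
```

```text
24.0 [ 1.05243109  0.71500474 -0.25928458] [ 0.40271082 -0.10286418  0.21496541]
[(95, np.uint8(191)), (97, np.uint8(124)), (99, np.uint8(180)), (101, np.uint8(181)), (103, np.uint8(180)), (105, np.uint8(181)), (107, np.uint8(176)), (109, np.uint8(111)), (111, np.uint8(103)), (113, np.uint8(124)), (115, np.uint8(120)), (117, np.uint8(120)), (119, np.uint8(117)), (121, np.uint8(96)), (123, np.uint8(118)), (125, np.uint8(84)), (127, np.uint8(118)), (129, np.uint8(71)), (131, np.uint8(119)), (133, np.uint8(119)), (135, np.uint8(118)), (137, np.uint8(117)), (139, np.uint8(118)), (141, np.uint8(117)), (143, np.uint8(117)), (145, np.uint8(116)), (147, np.uint8(117)), (149, np.uint8(116)), (151, np.uint8(115)), (153, np.uint8(116)), (155, np.uint8(115)), (157, np.uint8(115)), (159, np.uint8(69)), (161, np.uint8(68)), (163, np.uint8(68)), (165, np.uint8(68)), (167, np.uint8(64)), (169, np.uint8(64)), (171, np.uint8(71)), (173, np.uint8(65)), (175, np.uint8(64)), (177, np.uint8(181)), (179, np.uint8(213)), (181, np.uint8(212)), (183, np.uint8(214))]
0 [array([279., 111.]), array([279., 111.]), array([279., 110.])]
0.1 [array([279., 112.]), array([279., 112.]), array([279., 109.])]
0.2 [array([279., 114.]), array([279., 113.]), array([279., 109.])]
0.5 [array([279., 123.]), array([279., 120.]), array([279., 112.])]
tray 0.75 [ 96. 282.] [ 0.4747 -0.1064  0.    ]
tray_far_lip 0.3 [ 83. 233.] [ 0.4865 -0.0587  0.034 ]
union 0.61 [ 86. 329.] [ 0.4858 -0.1555  0.003 ]
nipple 0.66 [ 86. 235.] [ 0.4847 -0.0564  0.003 ]
cap 0.57 [ 78. 278.] [ 0.4925 -0.102   0.003 ]
```

```bash
python3 -c "
from plant import *
print(sign_off())"
```

```text
the job is handed in; nothing more can be done
None
```

The tray is home against the stop bar with the hook latch down over its near rim, and the job is handed in at about 24 s. The fittings still stood in the last picture, but the final latch press overshot to 55 N at the wrist, harder than the gentle press asked for. I judged the latch locked from image geometry and the hard stop.

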